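Pin the sugar mould frame shut

TASK

In the sugar workshop, lift the steel locking pin out of its wooden rest and lock the mould frame with it: lean the pin some 15 to 20 degrees, dip the edge of its foot into the bore of the steel lock block first, then straighten it upright and slide it fully home, keeping hold of it until its collar sits on the block; then let go. Work gently, by feel, never forcing the pin or the gripper against the frame or block, and leave the sugar loaves and the scraper where they are.

Things in the scene. Friction and masses are not known exactly. Their poses are not given: they have to be found in the camera images.
- grip (a point): Centre of the pin's square wood grip (18 x 18 mm, 50 mm tall, flats facing its x and y; z up the pin). The pin hangs upright by its collar in a wooden rest block 75 x 75 x 50 mm; lift it straight up 50 mm to clear. Down the pin from this point: grip ends at 25 mm, steel collar 34 mm across to 31 mm, round steel shank 20 mm across to 71 mm.
- foot (a point): centre of the flat foot of the pin's shank, 71 mm below the grip centre along the pin; the foot's rim has only a 0.5 mm chamfer.
- seat (a point): Middle of the lock block's slotted seat, at the height of the block's flat top (65 mm above the bench); z up, x along the frame. The block was clamped by hand in its slot, so its bore's axis stands anywhere up to 12 mm from this point, either way along x (not measured: find it by feel or sight), exactly on it across y. The block holds still under gentle pushes.
- frame: The fixed mould frame: wood base, cell walls 62 mm high from 62 to 254 mm along +x, 200 mm across. Origin on the bench right below the seat point. It carries the steel lock block, 90 (x) x 60 mm, with an upright round blind bore at its middle, 21 mm across, 46 mm deep, 0.5 mm chamfer, mouth in its top. Pin home: collar on the block's top, foot 40 mm below it.
- pin: The whole locking pin, 96 mm long, about 0.16 kg; origin at the centre of its foot, z up the pin.
- loaf_a_mid (a point): centre of a brown sugar loaf (blunt cone, 88 mm across below, 72 mm above, 68 mm high), standing on the bench; leave it alone.
- loaf_b_mid (a point): centre of a second, equal sugar loaf; leave it alone.
- scraper_mid (a point): centre of a flat wooden scraper lying on the bench (about 205 mm long, 36 mm wide, 10 mm thick, long side along its x); leave it alone.

How it is judged:
By the outcome, as a careful person would: the job done as asked, in the order asked, and still so for the second after the job is handed in, with the robot touching nothing.
It also fails if it takes over 67 s, if anything falls off the work surface, if the arm or the gripper's body presses on something with over 40 N, if the wrist force passes 120 N, or if a joint passes its speed limit or range.

ROBOT

A 7-joint arm with a two-finger parallel gripper is mounted at the origin on the work surface. World frame = base frame: x ahead of the robot, y to its left, z up, the work surface at z = 0. Lengths are in m, angles in rad, forces in N, time in s.
With the tool pointing down it reaches from about 0.425 to 0.875 m from the base axis. Payload 4.7 kg.
Tool frame: the origin (TCP) lies between the finger pads; the fingertips stand 14 mm ahead of it and the grasp point (between the pads) lies 5 mm behind it; z points along the fingers, y is the line along which they close (so a half turn about z gives the same grasp; the last joint's range is limited). The gripper opens to 87 mm and grips with 3 to 60 N. Pads are 19 mm wide; open, the fingers measure 117 mm over their backs; the gripper's body (75 mm by 190 mm) begins 51 mm behind the grasp point.
Start: joints at [1.307, 0.321, -0.07, 1.45, 0.023, 1.371, -0.057], TCP at [0.178, -0.625, 0.237] pointing down, gripper open.
Joint ranges: [-2.86, 2.86], [-0.3, 2.09], [-1.38, 1.24], [0.06, 2.45], [-1.56, 4.7], [0.09, 2.05], [-2.69, 2.69]. Speed limits (rad/s): [2.57, 2.57, 3.14, 3.14, 3.14, 3.14, 3.14].

INTERFACE

Orientations are given as a rotation vector (axis times angle).
In Python, from bench import ctrl gives the robot as it stands.
- The arm moves only by the tool step_arm, never from a script. Its argument "commands" is a list of rows, each an object with "travel": the shift along the tool's x, y, z in m, a list of three; "turn": the turn, a rotation vector about the tool's x, y, z in degrees, a list of three. A call has 1 to 5 rows; each row is the pose to reach, as a shift and turn from the pose commanded when the call began, along the tool's axes at that moment; what a row does not reach only later rows make up. A row lasts 1/10 s, in which the tool goes at most 50 mm and 8.59 degrees, less where a joint would pass 70% of its speed; a pose out of reach is approached as far as the arm can. A call with a gripper value outside its range is refused whole. "gripper" is the opening, from 0 (shut) to 1 (fully open), set as the call begins (left out, the last holds). The fingers move at their own pace and stop on an object; "force" is the grip in N (left out, the last holds). Time passes only in rows, so rows that repeat a pose let the fingers close. It gives the time, the measured TCP pose, the force, the opening and the grip force at its end, in the units of the state.
- ctrl.get_state(): the state, without advancing time (a new reading comes with each control period).
- ctrl.get_image(name): name is "scene" or "top" or "wrist"; returns the picture (420x560x3 uint8, red, green, blue); there is no depth.
- ctrl.camera_model(name): a dict with "fx", "fy", "cx", "cy" (pixels), "R" (3x3) and "t" (3): a world point X has camera coordinates R X + t; the wrist camera has in their place "T_tool_cam" (4x4, takes a point from camera to tool coordinates, whose origin is the TCP and whose axes are the flange's). Camera axes: x right, y down, z forward; pixel columns grow to the right and rows downward; lengths in m; the calibration is good to about 2 mm. A picture is of the moment at which its call begins: read the wrist's pose just before it. camera_model takes no time and is no camera call.
- ctrl.close_job(): hands the job in; it is judged then, once.
The state is a dict: "time": time; "joint_positions": joint angles; "qd": joint speeds; "joint_torque": joint torques, N m; "position": TCP position; "tool_rot": TCP orientation; "ft_force": force on the tool from outside, world axes, zero at the start; "torque": the same for the moment, N m; "grip_width": opening from 0.0 (shut) to 1.0 (fully open); "grip_force": force on a finger pad.
Only numpy, scipy, OpenCV 4.12 (cv2) and the standard library are available. Lean on these libraries where they do the work, as an engineer would, in place of code of your own. Each camera call takes 0.05 s, during which the arm holds its last target. There are 200 camera calls.

## Working session

There is one attempt and no reset: what is moved stays moved. The work goes in short steps, Python scripts to look and compute and a tool call to move; the robot and the scene stay as the last step left them, time stands still between calls to the robot, and variables do not carry over. Pictures are saved under pics/ and viewed, at most 10 in all, crops included, and the job is handed in when it is done.

Besides the shell and the picture viewer there is one more tool, called by a JSON object that holds its "op" and its "data". step_arm: Moves the arm, as the interface text tells. Its arguments: {"type":"object","properties":{"commands":{"type":"array"},"gripper":{"type":"number"},"force":{"type":"number"}},"required":["commands"]}

```bash
mkdir -p pics; python3 - <<'E'
from bench import ctrl
import cv2,numpy as np
s=ctrl.get_state();print({k:np.round(v,4) for k,v in s.items()})
a=[ctrl.get_image(n) for n in("scene","top")]
for n,i in zip(("scene","top"),a): cv2.imwrite(f"pics/{n}0.png",i[:,:,::-1]);m=ctrl.camera_model(n);print(n,{k:np.round(v,3).tolist() for k,v in m.items()})
print(ctrl.camera_model("wrist"))
E
```

```text
{'time': np.float64(0.0), 'joint_positions': array([ 1.3071,  0.3218, -0.0701,  1.4517,  0.0226,  1.3708, -0.0569]), 'qd': array([ 0.0001,  0.0009, -0.001 ,  0.    , -0.0003, -0.0012,  0.0008]), 'joint_torque': array([-0.00000e+00, -4.91291e+01, -4.04000e-01, -3.12524e+01,
       -6.39000e-02,  4.36000e-02,  2.00000e-04]), 'position': array([ 0.1781, -0.6246,  0.2355]), 'tool_rot': array([-3.1095e+00, -4.3470e-01,  6.0000e-04]), 'ft_force': array([-0.4777, -0.0652,  0.7151]), 'torque': array([ 0.0061, -0.0218,  0.0037]), 'grip_force': np.float64(0.0), 'grip_width': np.float64(0.9996)}
scene {'fx': 452.263, 'fy': 452.263, 'cx': 277.689, 'cy': 205.552, 'R': [[-0.085, 0.996, -0.01], [0.634, 0.047, -0.772], [-0.769, -0.072, -0.635]], 't': [0.086, -0.292, 1.52]}
top {'fx': 439.256, 'fy': 439.256, 'cx': 277.273, 'cy': 214.4, 'R': [[0.047, -0.999, 0.001], [-0.978, -0.046, -0.202], [0.201, 0.008, -0.979]], 't': [-0.043, 0.559, 1.118]}
{'fx': 300.82221778823293, 'fy': 300.82221778823293, 'cx': 277.36863230076654, 'cy': 205.80140131235498, 'T_tool_cam': array([[ 1.11186621e-04, -9.61558487e-01, -2.74600187e-01,
         7.54977393e-02],
       [ 9.99999928e-01,  2.06595877e-04, -3.18526390e-04,
        -5.61504004e-04],
       [ 3.63013021e-04, -2.74600132e-01,  9.61558441e-01,
        -1.47713240e-01],
       [ 0.00000000e+00,  0.00000000e+00,  0.00000000e+00,
         1.00000000e+00]])}
```

View pics/scene0.png

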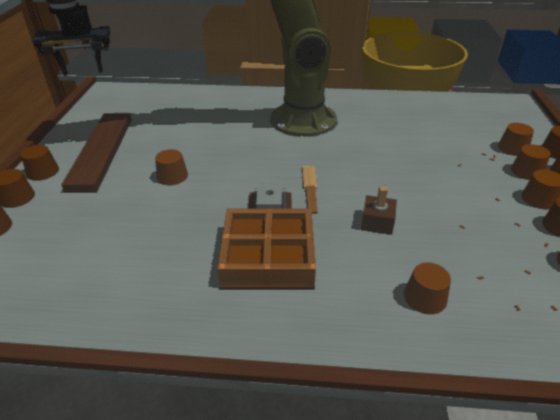

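View pics/top0.png

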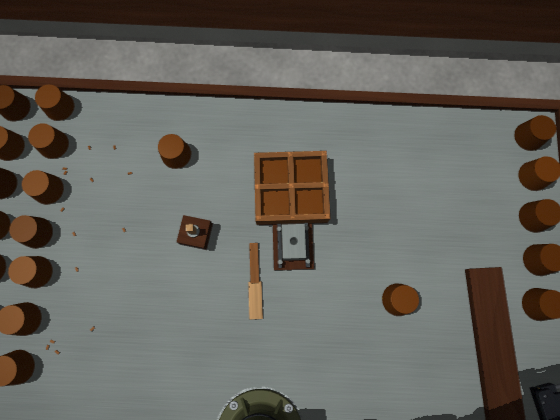

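The scene view shows the pin at about (382,195) and the lock block at (270,195). The top view shows the grip at about (190,229) and the bore at (293,241). Next I'll enlarge both and cast rays.

```bash
cat > h.py <<'E'
import numpy as np,cv2
from bench import ctrl
from scipy.spatial.transform import Rotation as Ro
def ray(name,u,v,z,st=None):
    m=ctrl.camera_model(name);d=np.array([(u-m["cx"])/m["fx"],(v-m["cy"])/m["fy"],1])
    if name=="wrist":
        T=m["T_tool_cam"];R=Ro.from_rotvec(st["tool_rot"]).as_matrix()
        c=np.array(st["position"])+R@T[:3,3];d=R@T[:3,:3]@d
    else:
        R=np.array(m["R"]);c=-R.T@np.array(m["t"]);d=R.T@d
    return c+d*(z-c[2])/d[2]
def proj(st,X):
    m=ctrl.camera_model("wrist");T=m["T_tool_cam"];R=Ro.from_rotvec(st["tool_rot"]).as_matrix()
    p=T[:3,:3].T@(R.T@(np.array(X)-st["position"])-T[:3,3]);return m["fx"]*p[0]/p[2]+m["cx"],m["fy"]*p[1]/p[2]+m["cy"]
E
python3 - <<'E'
from h import *
a=cv2.imread("pics/top0.png");
c1=cv2.resize(a[205:260,165:235],None,fx=8,fy=8,interpolation=cv2.INTER_CUBIC)[:400]
c1=cv2.resize(a[210:260,170:220],(400,400),interpolation=cv2.INTER_CUBIC)
c2=cv2.resize(a[215:275,265:325],(400,400),interpolation=cv2.INTER_CUBIC)
cv2.imwrite("pics/c.png",np.hstack([c1,c2]))
print("grip top",ray("top",190,229,.106),"bore",ray("top",293,241,.065))
print("scene grip top",ray("scene",383,188,.106),"bore",ray("scene",270,192,.065))
for u,v in((260,220),(325,220)):print(ray("top",u,v,.062))
E
```

```text
grip top [0.50169478 0.20239859 0.106     ] bore [ 0.48917656 -0.06175783  0.065     ]
scene grip top [0.51163314 0.20240165 0.106     ] bore [ 0.4929143 -0.0625102  0.065    ]
[0.54171309 0.02794808 0.062     ]
[ 0.54982166 -0.14455632  0.062     ]
```

View pics/c.png

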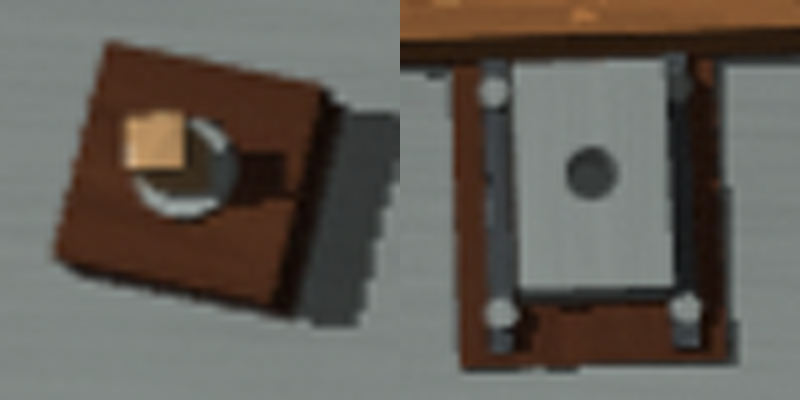

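The crops put the grip-top centre at about pixel (189.4,227.5) and the bore at about (293.8,241). I'll plan the approach above the pin, with the fingers closing along world x.

```bash
cat >> h.py <<'E'
def go(x,y,z,yaw,tilt=0,st=None):
    # tool x at yaw deg, pointing down; tilt deg about the tool x. Prints the shift/turn in the present tool axes
    st=st or ctrl.get_state();R=Ro.from_rotvec(st["tool_rot"])
    D=Ro.from_euler("z",yaw,degrees=True)*Ro.from_euler("x",180,degrees=True)*Ro.from_euler("x",tilt,degrees=True)
    t=R.inv().apply(np.array([x,y,z])-st["position"])
    print("t",round(st["time"],2),"pos",np.round(st["position"],4),"F",np.round(st["ft_force"],1),"-> travel",np.round(t,4),"turn",np.round((R.inv()*D).as_rotvec(degrees=True),2))
def sv(name,scale=None,box=None):
    st=ctrl.get_state();i=ctrl.get_image("wrist")[:,:,::-1].copy();cv2.imwrite(f"pics/{name}.png",i);return st,i
E
python3 - <<'E'
from h import *
print(ray("top",189.4,227.5,.106),ray("top",293.8,240.95,.065))
go(.45,-.25,.24,60);go(.505,.203,.22,90)
E
```

```text
[0.50548295 0.20425957 0.106     ] [ 0.48940723 -0.06384965  0.065     ]
t 0.1 pos [ 0.1781 -0.6246  0.2355] F [0.1 0.3 0.5] -> travel [ 0.3642 -0.2857 -0.004 ] turn [-1.000e-01 -3.000e-02 -4.408e+01]
t 0.1 pos [ 0.1781 -0.6246  0.2355] F [0.1 0.3 0.5] -> travel [ 0.5414 -0.7062  0.0167] turn [-9.000e-02 -6.000e-02 -7.408e+01]
```

{"op": "step_arm", "data": {"commands": [{"travel": [0.364, -0.286, -0.02], "turn": [0, 0, -44]}, {"travel": [0.364, -0.286, -0.02], "turn": [0, 0, -44]}, {"travel": [0.364, -0.286, -0.02], "turn": [0, 0, -44]}, {"travel": [0.364, -0.286, -0.02], "turn": [0, 0, -44]}, {"travel": [0.364, -0.286, -0.02], "turn": [0, 0, -44]}]}}

```text
time: 0.6
position: [0.3255, -0.4208, 0.2471]
tool_rot: [-2.731, -1.552, 0.0]
ft_force: [0.3, -0.2, 0.3]
grip_width: 1.0
grip_force: 0.0
```

```bash
python3 -c "
from h import *
go(.45,-.25,.24,60);go(.505,.204,.22,90)"
```

```text
t 0.6 pos [ 0.3255 -0.4208  0.2471] F [ 0.3 -0.2  0.3] -> travel [0.2105 0.0196 0.0071] turn [-0.03  0.   -0.76]
t 0.6 pos [ 0.3255 -0.4208  0.2471] F [ 0.3 -0.2  0.3] -> travel [ 0.6287 -0.1654  0.0271] turn [-3.000e-02 -0.000e+00 -3.076e+01]
```

{"op": "step_arm", "data": {"commands": [{"travel": [0.21, 0.02, 0.0], "turn": [0, 0, 0]}, {"travel": [0.21, 0.02, 0.0], "turn": [0, 0, 0]}, {"travel": [0.21, 0.02, 0.0], "turn": [0, 0, 0]}, {"travel": [0.629, -0.165, 0.0], "turn": [0, 0, -31]}, {"travel": [0.629, -0.165, 0.0], "turn": [0, 0, -31]}]}}

```text
time: 1.1
position: [0.4329, -0.2018, 0.2468]
tool_rot: [-2.467, -1.943, 0.0]
ft_force: [0.9, -0.2, 0.8]
grip_width: 0.999
grip_force: 0.0
```

```bash
python3 -c "
from h import *
go(.505,.204,.22,90)"
```

```text
t 1.1 pos [ 0.4329 -0.2018  0.2468] F [ 0.9 -0.2  0.8] -> travel [ 0.4114 -0.0249  0.027 ] turn [ -0.03  -0.03 -13.55]
```

{"op": "step_arm", "data": {"commands": [{"travel": [0.411, -0.025, 0.0], "turn": [0, 0, -13.5]}, {"travel": [0.411, -0.025, 0.0], "turn": [0, 0, -13.5]}, {"travel": [0.411, -0.025, 0.0], "turn": [0, 0, -13.5]}, {"travel": [0.411, -0.025, 0.0], "turn": [0, 0, -13.5]}, {"travel": [0.411, -0.025, 0.0], "turn": [0, 0, -13.5]}]}}

```text
time: 1.6
position: [0.4776, 0.0437, 0.2472]
tool_rot: [2.229, 2.212, -0.001]
ft_force: [1.5, -1.9, -0.7]
grip_width: 1.003
grip_force: 0.0
```

```bash
python3 -c "
from h import *
go(.505,.204,.22,90)"
```

```text
t 1.6 pos [0.4776 0.0437 0.2472] F [ 1.5 -1.9 -0.7] -> travel [0.1606 0.0262 0.0271] turn [ 0.02  0.05 -0.44]
```

{"op": "step_arm", "data": {"commands": [{"travel": [0.16, 0.027, 0.027], "turn": [0, 0, -0.3]}, {"travel": [0.16, 0.027, 0.027], "turn": [0, 0, -0.3]}, {"travel": [0.16, 0.027, 0.027], "turn": [0, 0, -0.3]}, {"travel": [0.16, 0.027, 0.027], "turn": [0, 0, -0.3]}, {"travel": [0.16, 0.027, 0.027], "turn": [0, 0, -0.3]}]}}

```text
time: 2.1
position: [0.5047, 0.2049, 0.2194]
tool_rot: [-2.215, -2.224, 0.0]
ft_force: [0.4, -0.7, -0.3]
grip_width: 1.005
grip_force: 0.0
```

```bash
python3 -c "
from h import *
st,i=sv('w1');go(.505,.204,.22,90,st=st);print(proj(st,[.505,.204,.106]))"
```

```text
t 2.1 pos [0.5047 0.2049 0.2194] F [ 0.4 -0.7 -0.3] -> travel [-0.0009  0.0002 -0.0006] turn [-0.13 -0.11  0.22]
(np.float64(277.86039689440577), np.float64(208.44974817784646))
```

View pics/w1.png

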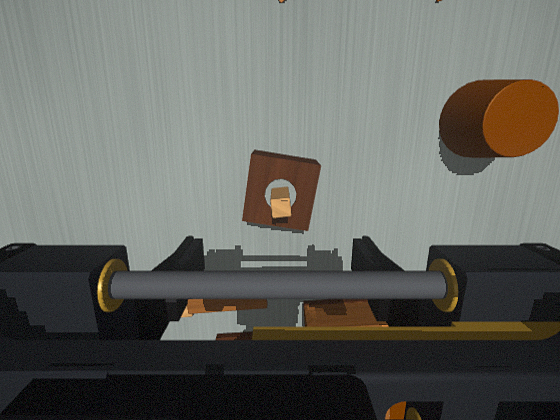

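The wrist view shows the grip's lit top face at about (281,210), and the ray prediction was (278,208). I'll measure its centre and orientation by colour.

```bash
python3 -c "
from h import *
i=cv2.imread('pics/w1.png');st=ctrl.get_state()
h=cv2.cvtColor(i,cv2.COLOR_BGR2HSV)
m=cv2.inRange(h,(8,70,150),(25,255,255));m[:170]=0;m[235:]=0;m[:,:250]=0;m[:,320:]=0
r=cv2.minAreaRect(cv2.findNonZero(m));print(r,m.sum()//255,ray('wrist',*r[0],.106,st=st))
m2=cv2.inRange(h,(5,60,90),(25,255,255));m2[:170]=0;m2[235:]=0;m2[:,:250]=0;m2[:,320:]=0
print(cv2.minAreaRect(cv2.findNonZero(m2)))
c=cv2.resize(i[175:235,240:320],(640,480),interpolation=cv2.INTER_CUBIC);cv2.imwrite('pics/w1c.png',c)"
```

```text
((280.5731506347656, 207.1585235595703), (18.331636428833008, 18.994224548339844), 83.6598129272461) 343 [0.50809077 0.20250344 0.106     ]
((284.5, 200.0), (60.0, 69.0), 90.0)
```

View pics/w1c.png

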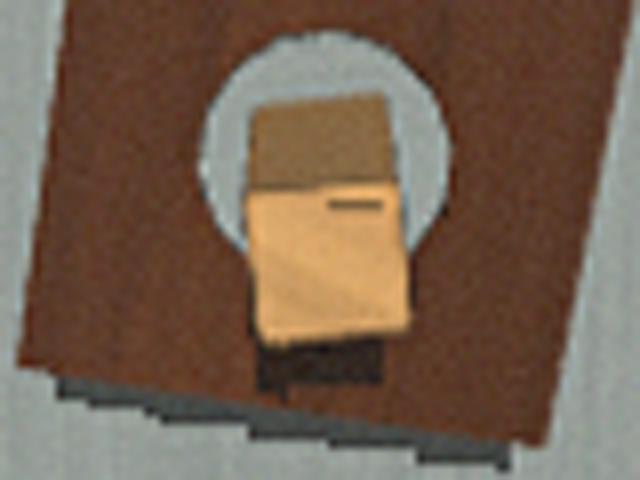

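The crop shows the grip's top-face centre at about (281,208), turned about 5° counter-clockwise. I'll correct for that and descend.

{"op": "step_arm", "data": {"commands": [{"travel": [-0.003, 0.004, 0.02], "turn": [0, 0, -5]}, {"travel": [-0.003, 0.004, 0.05], "turn": [0, 0, -5]}, {"travel": [-0.003, 0.004, 0.08], "turn": [0, 0, -5]}, {"travel": [-0.003, 0.004, 0.11], "turn": [0, 0, -5]}, {"travel": [-0.003, 0.004, 0.139], "turn": [0, 0, -5]}]}}

```text
time: 2.65
position: [0.5106, 0.1954, 0.0802]
tool_rot: [2.128, 2.309, -0.002]
ft_force: [0.6, -0.1, -0.4]
grip_width: 0.999
grip_force: 0.0
```

{"op": "step_arm", "data": {"commands": [{"travel": [0, 0, 0]}, {"travel": [0, 0, 0]}, {"travel": [0, 0, 0]}, {"travel": [0, 0, 0]}, {"travel": [0, 0, 0]}], "gripper": 0.1, "force": 15}}

```text
$.commands[0]: bad value
```

{"op": "step_arm", "data": {"commands": [{"travel": [0, 0, 0], "turn": [0, 0, 0]}]}}

```text
time: 2.75
position: [0.5077, 0.1946, 0.0778]
tool_rot: [-2.127, -2.309, 0.012]
ft_force: [0.1, -0.9, -0.5]
grip_width: 1.002
grip_force: 0.0
```

```bash
python3 -c "
from h import *
go(.5085,.202,.080,95)"
```

```text
t 2.75 pos [0.5077 0.1946 0.0778] F [ 0.1 -0.9 -0.5] -> travel [ 0.0073  0.0014 -0.0022] turn [-0.41  0.18 -0.3 ]
```

{"op": "step_arm", "data": {"commands": [{"travel": [0.0, 0, 0], "turn": [0, 0, 0]}, {"travel": [0.0, 0, 0], "turn": [0, 0, 0]}]}}

```text
time: 2.95
position: [0.5114, 0.1982, 0.0832]
tool_rot: [2.125, 2.311, 0.003]
ft_force: [-0.3, -0.2, 0.1]
grip_width: 0.999
grip_force: 0.0
```

```bash
python3 -c "
from h import *
go(.5085,.202,.080,95)"
```

```text
t 2.95 pos [0.5114 0.1982 0.0832] F [-0.3 -0.2  0.1] -> travel [ 0.004  -0.0026  0.0031] turn [ 0.17  0.01 -0.2 ]
```

{"op": "step_arm", "data": {"commands": [{"travel": [0.0, 0, 0], "turn": [0, 0, 0]}, {"travel": [0.0, 0, 0], "turn": [0, 0, 0]}, {"travel": [0.0, 0, 0], "turn": [0, 0, 0]}, {"travel": [0.0, 0, 0], "turn": [0, 0, 0]}]}}

```text
time: 3.35
position: [0.5102, 0.1986, 0.0816]
tool_rot: [2.125, 2.314, 0.0]
ft_force: [-0.4, 0.5, -0.8]
grip_width: 1.003
grip_force: 0.0
```

```bash
python3 -c "
from h import *
go(.5085,.202,.080,95);s=ctrl.get_state();print(s['qd'].round(3))"
```

```text
t 3.35 pos [0.5102 0.1986 0.0816] F [-0.4  0.5 -0.8] -> travel [ 0.0035 -0.0014  0.0016] turn [ 0.03  0.01 -0.12]
[-0.002  0.005  0.001  0.003 -0.    -0.001 -0.001]
```

{"op": "step_arm", "data": {"commands": [{"travel": [0.0035, -0.0015, 0.001], "turn": [0, 0, 0]}, {"travel": [0.0035, -0.0015, 0.001], "turn": [0, 0, 0]}, {"travel": [0.0035, -0.0015, 0.001], "turn": [0, 0, 0]}], "gripper": 0.4, "force": 15}}

```text
time: 3.65
position: [0.508, 0.2022, 0.0802]
tool_rot: [-2.124, -2.314, 0.0]
ft_force: [-0.3, 0.4, 1.1]
grip_width: 0.81
grip_force: 0.0
```

```bash
python3 -c "
from h import *
st,i=sv('w2');go(.5085,.202,.080,95,st=st);print(st['grip_width'])"
```

```text
t 3.65 pos [0.508  0.2022 0.0802] F [-0.3  0.4  1.1] -> travel [-0.0002  0.0005  0.0002] turn [-0.02  0.   -0.09]
0.8098053535887819
```

View pics/w2.png

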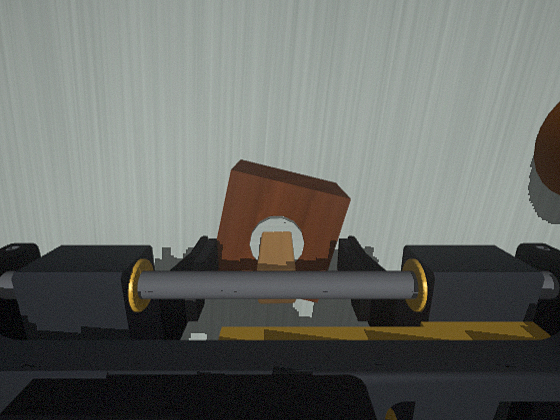

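The grip, at about (277,250), sits squarely between the fingers, so I'll close.

{"op": "step_arm", "data": {"commands": [{"travel": [0, 0, 0], "turn": [0, 0, 0]}, {"travel": [0, 0, 0], "turn": [0, 0, 0]}, {"travel": [0, 0, 0], "turn": [0, 0, 0]}, {"travel": [0, 0, 0], "turn": [0, 0, 0]}, {"travel": [0, 0, 0], "turn": [0, 0, 0]}], "gripper": 0.1, "force": 25}}

```text
time: 4.2
position: [0.5083, 0.2019, 0.0803]
tool_rot: [2.125, 2.314, -0.0]
ft_force: [0.2, 0.1, -0.2]
grip_width: 0.304
grip_force: 0.0
```

{"op": "step_arm", "data": {"commands": [{"travel": [0, 0, 0], "turn": [0, 0, 0]}, {"travel": [0, 0, 0], "turn": [0, 0, 0]}, {"travel": [0, 0, 0], "turn": [0, 0, 0]}, {"travel": [0, 0, 0], "turn": [0, 0, 0]}, {"travel": [0, 0, 0], "turn": [0, 0, 0]}]}}

```text
time: 4.7
position: [0.5081, 0.202, 0.0803]
tool_rot: [-2.125, -2.314, 0.0]
ft_force: [-0.3, 0.2, -0.4]
grip_width: 0.204
grip_force: 25.0
```

{"op": "step_arm", "data": {"commands": [{"travel": [0, 0, -0.005], "turn": [0, 0, 0]}, {"travel": [0, 0, -0.02], "turn": [0, 0, 0]}, {"travel": [0, 0, -0.04], "turn": [0, 0, 0]}, {"travel": [0, 0, -0.06], "turn": [0, 0, 0]}, {"travel": [0, 0, -0.075], "turn": [0, 0, 0]}], "force": 35}}

```text
time: 5.2
position: [0.5088, 0.2024, 0.1576]
tool_rot: [2.124, 2.313, 0.003]
ft_force: [0.2, -1.0, -1.3]
grip_width: 0.205
grip_force: 35.0
```

{"op": "step_arm", "data": {"commands": [{"travel": [0, 0, -0.01], "turn": [0, 0, 0]}, {"travel": [0, 0, -0.02], "turn": [0, 0, 0]}, {"travel": [0, 0, -0.02], "turn": [0, 0, 0]}]}}

```text
time: 5.5
position: [0.5089, 0.2022, 0.1765]
tool_rot: [2.124, 2.313, 0.002]
ft_force: [0.5, -0.1, -1.3]
grip_width: 0.203
grip_force: 35.0
```

```bash
python3 -c "
from h import *
go(.4895,-.0635,.2,90)"
```

```text
t 5.5 pos [0.5089 0.2022 0.1765] F [ 0.5 -0.1 -1.3] -> travel [-0.2631 -0.0418 -0.0236] turn [ 0.11 -0.01  4.87]
```

{"op": "step_arm", "data": {"commands": [{"travel": [-0.04, -0.006, 0], "turn": [0, 0, 0]}, {"travel": [-0.085, -0.012, 0], "turn": [0, 0, 0]}, {"travel": [-0.13, -0.02, 0], "turn": [0, 0, 0]}, {"travel": [-0.175, -0.027, 0], "turn": [0, 0, 0]}, {"travel": [-0.22, -0.034, 0], "turn": [0, 0, 1]}]}}

```text
time: 6.0
position: [0.4921, -0.022, 0.1747]
tool_rot: [-2.145, -2.295, 0.001]
ft_force: [1.4, -0.6, -1.6]
grip_width: 0.199
grip_force: 35.0
```

{"op": "step_arm", "data": {"commands": [{"travel": [-0.04, -0.006, 0], "turn": [0, 0, 0]}, {"travel": [-0.07, -0.012, 0], "turn": [0, 0, 0]}, {"travel": [-0.095, -0.014, 0.005], "turn": [0, 0, 0]}, {"travel": [-0.095, -0.014, 0.01], "turn": [0, 0, 0]}, {"travel": [-0.095, -0.014, 0.01], "turn": [0, 0, 0]}]}}

```text
time: 6.5
position: [0.4845, -0.1158, 0.1639]
tool_rot: [-2.144, -2.292, 0.001]
ft_force: [-0.3, -0.1, -2.3]
grip_width: 0.205
grip_force: 35.0
```

{"op": "step_arm", "data": {"commands": [{"travel": [0, 0, 0], "turn": [0, 0, 0]}, {"travel": [0, 0, 0], "turn": [0, 0, 0]}, {"travel": [0, 0, 0], "turn": [0, 0, 0]}, {"travel": [0, 0, 0], "turn": [0, 0, 0]}, {"travel": [0, 0, 0], "turn": [0, 0, 0]}]}}

```text
time: 7.0
position: [0.4856, -0.1156, 0.1655]
tool_rot: [2.144, 2.296, -0.0]
ft_force: [-0.2, 0.1, -1.0]
grip_width: 0.202
grip_force: 35.0
```

```bash
python3 -c "
from h import *
st,i=sv('w3');go(.4895,-.0635,.16,94,st=st);print(proj(st,[.4895,-.0635,.065]),st['grip_width'])"
```

```text
t 7.0 pos [ 0.4856 -0.1156  0.1655] F [-0.2  0.1 -1. ] -> travel [0.0517 0.0074 0.0055] turn [ 0.01  0.02 -0.09]
(np.float64(286.31553895053423), np.float64(150.7627941977005)) 0.20194896144726768
```

View pics/w3.png

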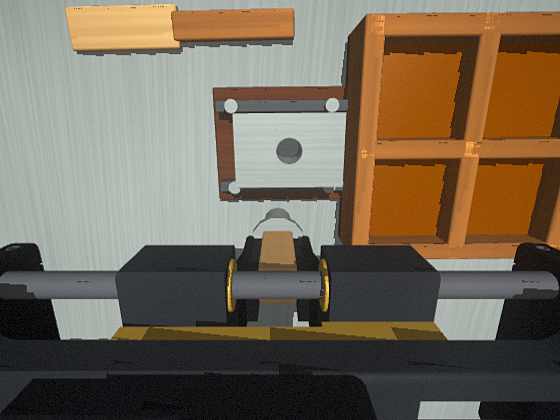

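The bore is at about (289,151) and the frame's x axis is nearly level in the picture, so the frame yaw is about 4°. The held pin's collar and shank show at about (278,215). I'll fit both.

```bash
python3 -c "
from h import *
i=cv2.imread('pics/w3.png');g=cv2.cvtColor(i,cv2.COLOR_BGR2GRAY);st=ctrl.get_state()
b=g[130:172,265:315];m=(b<130).astype(np.uint8)
n,l,s,c=cv2.connectedComponentsWithStats(m);print(s,c.round(2))
k=l[21,24];cs,_=cv2.findContours((l==k).astype(np.uint8),0,1);e=cv2.fitEllipse(max(cs,key=len));print(e)
u,v=e[0][0]+265,e[0][1]+130;P=ray('wrist',u,v,.065,st=st);print(P)
R=Ro.from_rotvec(st['tool_rot']).as_matrix()
print('bore in tool',R.T@(P-st['position']))
f=lambda p:np.round(proj(st,st['position']+R@np.array(p)),1)
for p in([0,0,.0703],[.01,0,.0703],[0,.01,.0703],[0,-.01,.0703],[.017,0,.0263],[0,.017,.0263],[0,-.017,.0263]):print(p,f(p))
a=cv2.resize(i[195:255,235:325],(720,480),interpolation=cv2.INTER_CUBIC);cv2.imwrite('pics/w3c.png',a)
# block edges
h=cv2.Canny(g,60,150);L=cv2.HoughLinesP(h[80:210,205:350],1,np.pi/720,30,minLineLength=60,maxLineGap=5)
for q in L[:,0]:print(q,round(np.degrees(np.arctan2(q[3]-q[1],q[2]-q[0])),1))
"
```

```text
[[   0    0   50   42 1586]
 [  11    8   26   26  514]] [[24.71 20.53]
 [23.86 20.39]]
((23.847145080566406, 20.389299392700195), (24.562000274658203, 24.872661590576172), 33.14976501464844)
[ 0.49151778 -0.06313049  0.065     ]
bore in tool [0.05204679 0.00945737 0.10041869]
[0, 0, 0.0703] [277.2 223. ]
[0.01, 0, 0.0703] [277.2 210.5]
[0, 0.01, 0.0703] [290.3 223. ]
[0, -0.01, 0.0703] [264.2 223. ]
[0.017, 0, 0.0263] [277.2 220.4]
[0, 0.017, 0.0263] [304.4 246.1]
[0, -0.017, 0.0263] [250.1 246.2]
[ 36 107 137 107] 0.0
[  9  39  14 118] 86.4
[ 44   6 139   6] 0.0
[ 61  33 123  32] -0.9
```

View pics/w3c.png

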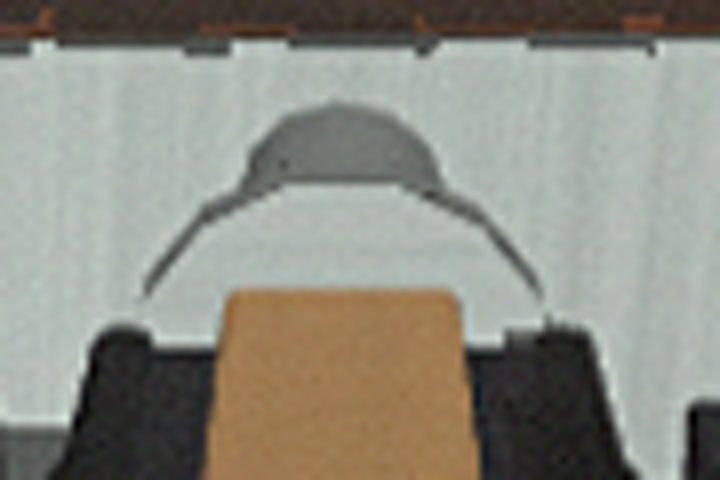

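The shank tip shows at about (277.5,207.6). That puts the foot about 2 mm off the tool axis along tool x. I'll now lean 17° with the top toward -x and hover over the bore.

{"op": "step_arm", "data": {"commands": [{"travel": [0.012, -0.002, 0], "turn": [-4, 0, 0]}, {"travel": [0.025, -0.004, 0], "turn": [-9, 0, 0]}, {"travel": [0.038, -0.006, 0.0], "turn": [-13, 0, 0]}, {"travel": [0.05, -0.008, 0.005], "turn": [-17, 0, 0]}, {"travel": [0.05, -0.008, 0.012], "turn": [-17, 0, 0]}], "force": 45}}

```text
time: 7.55
position: [0.472, -0.066, 0.1526]
tool_rot: [1.994, 2.135, 0.315]
ft_force: [0.0, 0.2, -1.7]
grip_width: 0.197
grip_force: 45.0
```

{"op": "step_arm", "data": {"commands": [{"travel": [0, 0, 0], "turn": [0, 0, 0]}, {"travel": [0, 0, 0], "turn": [0, 0, 0]}, {"travel": [0, 0, 0], "turn": [0, 0, 0]}, {"travel": [0, 0, 0], "turn": [0, 0, 0]}, {"travel": [0, 0, 0], "turn": [0, 0, 0]}]}}

```text
time: 8.05
position: [0.4746, -0.0666, 0.1534]
tool_rot: [1.995, 2.135, 0.32]
ft_force: [-0.4, 0.7, -0.8]
grip_width: 0.203
grip_force: 45.0
```

```bash
cat >> h.py <<'E'
B=np.array([.4915,-.0631,.065]);Lf=np.array([.0021,.0003,.0703])
def rep(wx=0,wy=0,wz=0):
    st=ctrl.get_state();R=Ro.from_rotvec(st["tool_rot"]).as_matrix();F=Ro.from_euler("z",4,degrees=True).as_matrix().T
    f=st["position"]+R@Lf;up=F@-R[:,2];lean=np.degrees(np.arcsin(up[0]));leany=np.degrees(np.arcsin(up[1]))
    low=st["position"]+R@(Lf+[0,-.01,0])
    print("t",round(st["time"],2),"foot-bore frame mm",np.round(F@(f-B)*1e3,2),"low edge",np.round(F@(low-B)*1e3,2),"lean x,y",round(lean,2),round(leany,2),"F",np.round(F@st["ft_force"],2),"M",np.round(F@st["torque"],2),"grip",round(st["grip_width"],3))
    W=F.T  # frame vectors into tool axes
    print("tool axes of frame x,y,z:",np.round(R.T@W,3).T.tolist())
E
python3 -c "
from h import *
rep()"
```

```text
t 8.05 foot-bore frame mm [ 3.72 -0.23 21.3 ] low edge [-5.84 -0.21 18.37] lean x,y -17.0 0.0 F [-0.38  0.76 -0.76] M [-0.03  0.32  0.01] grip 0.203
tool axes of frame x,y,z: [[0.002, 0.956, 0.292], [1.0, -0.002, -0.0], [0.001, 0.292, -0.956]]
```

{"op": "step_arm", "data": {"commands": [{"travel": [0, -0.0012, 0.004], "turn": [0, 0, 0]}, {"travel": [0, -0.0025, 0.008], "turn": [0, 0, 0]}, {"travel": [0, -0.0036, 0.012], "turn": [0, 0, 0]}, {"travel": [0, -0.0048, 0.0155], "turn": [0, 0, 0]}, {"travel": [0, -0.0048, 0.0155], "turn": [0, 0, 0]}]}}

```text
time: 8.55
position: [0.4735, -0.0664, 0.1363]
tool_rot: [1.996, 2.136, 0.318]
ft_force: [-0.2, -0.8, -1.2]
grip_width: 0.207
grip_force: 45.0
```

{"op": "step_arm", "data": {"commands": [{"travel": [0, 0, 0], "turn": [0, 0, 0]}, {"travel": [0, 0, 0], "turn": [0, 0, 0]}, {"travel": [0, 0, 0], "turn": [0, 0, 0]}, {"travel": [0, 0, 0], "turn": [0, 0, 0]}]}}

```text
time: 8.95
position: [0.4742, -0.0666, 0.1373]
tool_rot: [1.995, 2.135, 0.319]
ft_force: [-0.1, -0.6, -1.4]
grip_width: 0.206
grip_force: 45.0
```

```bash
python3 -c "
from h import *
rep()"
```

```text
t 8.95 foot-bore frame mm [ 3.4  -0.25  5.16] low edge [-6.17 -0.23  2.24] lean x,y -17.02 0.05 F [-0.15 -0.59 -1.41] M [-0.01  0.4   0.02] grip 0.206
tool axes of frame x,y,z: [[0.002, 0.956, 0.293], [1.0, -0.002, -0.001], [-0.0, 0.293, -0.956]]
```

{"op": "step_arm", "data": {"commands": [{"travel": [0, -0.0003, 0.001], "turn": [0, 0, 0]}, {"travel": [0, -0.0006, 0.002], "turn": [0, 0, 0]}, {"travel": [0, -0.0009, 0.003], "turn": [0, 0, 0]}, {"travel": [0, -0.0012, 0.004], "turn": [0, 0, 0]}, {"travel": [0, -0.0012, 0.004], "turn": [0, 0, 0]}]}}

```text
time: 9.45
position: [0.4739, -0.0665, 0.1327]
tool_rot: [1.995, 2.135, 0.319]
ft_force: [-0.6, 0.3, -1.1]
grip_width: 0.203
grip_force: 45.0
```

```bash
python3 -c "
from h import *
rep()"
```

```text
t 9.45 foot-bore frame mm [ 3.07 -0.07  0.52] low edge [-6.49 -0.05 -2.4 ] lean x,y -16.98 0.03 F [-0.62  0.32 -1.12] M [-0.03  0.31 -0.03] grip 0.203
tool axes of frame x,y,z: [[0.002, 0.956, 0.292], [1.0, -0.002, -0.0], [0.0, 0.292, -0.956]]
```

The edge is 2.4 mm below the block top with no force, so it is in the bore. Next I'll feel for the -x wall.

{"op": "step_arm", "data": {"commands": [{"travel": [0, -0.001, -0.0003], "turn": [0, 0, 0]}, {"travel": [0, -0.002, -0.0006], "turn": [0, 0, 0]}, {"travel": [0, -0.0025, -0.0008], "turn": [0, 0, 0]}, {"travel": [0, -0.003, -0.0009], "turn": [0, 0, 0]}, {"travel": [0, -0.003, -0.0009], "turn": [0, 0, 0]}]}}

```text
time: 9.95
position: [0.471, -0.0668, 0.133]
tool_rot: [1.995, 2.135, 0.319]
ft_force: [0.1, -0.1, -1.1]
grip_width: 0.202
grip_force: 45.0
```

```bash
python3 -c "
from h import *
rep()"
```

```text
t 9.95 foot-bore frame mm [ 0.13 -0.24  0.84] low edge [-9.44 -0.22 -2.09] lean x,y -17.01 0.05 F [ 0.07 -0.11 -1.06] M [-0.04  0.34  0.02] grip 0.202
tool axes of frame x,y,z: [[0.002, 0.956, 0.292], [1.0, -0.002, -0.001], [-0.0, 0.292, -0.956]]
```

{"op": "step_arm", "data": {"commands": [{"travel": [0, -0.0005, -0.0001], "turn": [0, 0, 0]}, {"travel": [0, -0.001, -0.0003], "turn": [0, 0, 0]}, {"travel": [0, -0.001, -0.0003], "turn": [0, 0, 0]}, {"travel": [0, -0.001, -0.0003], "turn": [0, 0, 0]}]}}

```text
time: 10.35
position: [0.4703, -0.0669, 0.1332]
tool_rot: [1.995, 2.134, 0.319]
ft_force: [2.4, 0.0, -0.8]
grip_width: 0.203
grip_force: 45.0
```

```bash
python3 -c "
from h import *
rep()"
```

```text
t 10.35 foot-bore frame mm [-0.49 -0.32  1.05] low edge [-10.05  -0.3   -1.89] lean x,y -17.05 0.06 F [ 2.39 -0.13 -0.78] M [-0.12 -0.05  0.  ] grip 0.203
tool axes of frame x,y,z: [[0.002, 0.956, 0.293], [1.0, -0.002, -0.001], [-0.0, 0.293, -0.956]]
```

Contact gave 2.4 N at the expected place, so the bore's x is confirmed to about 0.1 mm. I'll straighten about the low edge in stages.

{"op": "step_arm", "data": {"commands": [{"travel": [0, 0.0028, 0.0004], "turn": [2, 0, 0]}, {"travel": [0, 0.0051, 0.0008], "turn": [4, 0, 0]}, {"travel": [0, 0.0075, 0.0014], "turn": [6, 0, 0]}, {"travel": [0, 0.0099, 0.002], "turn": [8, 0, 0]}, {"travel": [0, 0.0099, 0.002], "turn": [8, 0, 0]}]}}

```text
time: 10.85
position: [0.4811, -0.0658, 0.1342]
tool_rot: [2.068, 2.215, 0.176]
ft_force: [0.1, -0.3, -1.0]
grip_width: 0.201
grip_force: 45.0
```

```bash
python3 -c "
from h import *
rep()"
```

```text
t 10.85 foot-bore frame mm [ 0.74  0.2  -0.22] low edge [-9.14  0.22 -1.79] lean x,y -9.03 -0.06 F [ 0.12 -0.36 -1.03] M [-0.21 -0.07 -0.1 ] grip 0.201
tool axes of frame x,y,z: [[0.001, 0.988, 0.157], [1.0, -0.001, 0.001], [0.001, 0.157, -0.988]]
```

{"op": "step_arm", "data": {"commands": [{"travel": [0, -0.0006, -0.0001], "turn": [0, 0, 0]}, {"travel": [0, 0.0017, 0.0003], "turn": [2, 0, 0]}, {"travel": [0, 0.0041, 0.0007], "turn": [4, 0, 0]}, {"travel": [0, 0.0041, 0.0007], "turn": [4, 0, 0]}, {"travel": [0, 0.0041, 0.0007], "turn": [4, 0, 0]}]}}

```text
time: 11.35
position: [0.4847, -0.0659, 0.1341]
tool_rot: [2.102, 2.249, 0.101]
ft_force: [3.8, -0.5, -1.0]
grip_width: 0.198
grip_force: 45.0
```

```bash
python3 -c "
from h import *
rep()"
```

```text
t 11.35 foot-bore frame mm [-0.43 -0.27 -0.93] low edge [-10.39  -0.25  -1.83] lean x,y -5.14 0.03 F [ 3.79 -0.73 -0.96] M [-0.21 -0.94 -0.04] grip 0.198
tool axes of frame x,y,z: [[0.002, 0.996, 0.09], [1.0, -0.002, -0.0], [-0.0, 0.09, -0.996]]
```

{"op": "step_arm", "data": {"commands": [{"travel": [0, 0.0003, 0], "turn": [0, 0, 0]}, {"travel": [0, 0.0028, 0.0006], "turn": [2, 0, 0]}, {"travel": [0, 0.004, 0.001], "turn": [3, 0, 0]}, {"travel": [0, 0.0064, 0.0016], "turn": [5.1, 0, 0]}, {"travel": [0, 0.0064, 0.0016], "turn": [5.1, 0, 0]}]}}

```text
time: 11.85
position: [0.4911, -0.0655, 0.1327]
tool_rot: [-2.143, -2.295, 0.002]
ft_force: [3.3, -2.0, 0.1]
grip_width: 0.201
grip_force: 45.0
```

{"op": "step_arm", "data": {"commands": [{"travel": [0, 0, 0], "turn": [0, 0, 0]}, {"travel": [0, 0, 0], "turn": [0, 0, 0]}, {"travel": [0, 0, 0], "turn": [0, 0, 0]}]}}

```text
time: 12.15
position: [0.4908, -0.0655, 0.1329]
tool_rot: [2.145, 2.295, -0.001]
ft_force: [4.6, -0.7, -2.2]
grip_width: 0.201
grip_force: 45.0
```

```bash
python3 -c "
from h import *
rep()"
```

```text
t 12.15 foot-bore frame mm [-0.56 -0.31 -2.42] low edge [-10.56  -0.29  -2.42] lean x,y 0.01 0.03 F [ 4.56 -0.98 -2.18] M [-0.31 -1.42 -0.07] grip 0.201
tool axes of frame x,y,z: [[0.002, 1.0, -0.0], [1.0, -0.002, -0.001], [-0.001, -0.0, -1.0]]
```

{"op": "step_arm", "data": {"commands": [{"travel": [-0.0001, 0.0006, 0], "turn": [0, 0, 0]}, {"travel": [-0.0001, 0.0006, 0], "turn": [0, 0, 0]}, {"travel": [-0.0001, 0.0006, 0.002], "turn": [0, 0, 0]}, {"travel": [-0.0001, 0.0006, 0.004], "turn": [0, 0, 0]}, {"travel": [-0.0001, 0.0006, 0.004], "turn": [0, 0, 0]}]}}

```text
time: 12.65
position: [0.491, -0.0657, 0.1284]
tool_rot: [-2.144, -2.294, 0.003]
ft_force: [2.3, -2.0, -2.4]
grip_width: 0.201
grip_force: 45.0
```

```bash
python3 -c "
from h import *
rep()"
```

```text
t 12.65 foot-bore frame mm [-0.53 -0.49 -6.85] low edge [-10.53  -0.47  -6.83] lean x,y 0.13 0.01 F [ 2.14 -2.15 -2.38] M [-0.5  -0.99 -0.01] grip 0.201
tool axes of frame x,y,z: [[0.002, 1.0, -0.002], [1.0, -0.002, -0.0], [-0.0, -0.002, -1.0]]
```

{"op": "step_arm", "data": {"commands": [{"travel": [-0.0003, 0.0004, 0.001], "turn": [0, 0, 0]}, {"travel": [-0.0003, 0.0004, 0.003], "turn": [0, 0, 0]}, {"travel": [-0.0003, 0.0004, 0.006], "turn": [0, 0, 0]}, {"travel": [-0.0003, 0.0004, 0.009], "turn": [0, 0, 0]}, {"travel": [-0.0003, 0.0004, 0.009], "turn": [0, 0, 0]}]}}

```text
time: 13.15
position: [0.4912, -0.0657, 0.1191]
tool_rot: [-2.143, -2.294, 0.003]
ft_force: [1.6, -1.7, -3.1]
grip_width: 0.201
grip_force: 45.0
```

```bash
python3 -c "
from h import *
rep()"
```

```text
t 13.15 foot-bore frame mm [ -0.36  -0.43 -16.22] low edge [-10.36  -0.41 -16.19] lean x,y 0.15 -0.02 F [ 1.49 -1.85 -3.08] M [-0.28 -0.62 -0.02] grip 0.201
tool axes of frame x,y,z: [[0.002, 1.0, -0.003], [1.0, -0.002, 0.0], [0.0, -0.003, -1.0]]
```

{"op": "step_arm", "data": {"commands": [{"travel": [-0.0002, 0.0003, 0.003], "turn": [0, 0, 0]}, {"travel": [-0.0002, 0.0003, 0.006], "turn": [0, 0, 0]}, {"travel": [-0.0002, 0.0003, 0.009], "turn": [0, 0, 0]}, {"travel": [-0.0002, 0.0003, 0.012], "turn": [0, 0, 0]}, {"travel": [-0.0002, 0.0003, 0.014], "turn": [0, 0, 0]}]}}

```text
time: 13.65
position: [0.4915, -0.0658, 0.1053]
tool_rot: [-2.144, -2.294, 0.003]
ft_force: [0.1, 0.8, -1.5]
grip_width: 0.202
grip_force: 45.0
```

```bash
python3 -c "
from h import *
rep()"
```

```text
t 13.65 foot-bore frame mm [ -0.09  -0.58 -30.03] low edge [-10.09  -0.56 -30.  ] lean x,y 0.16 -0.02 F [ 0.2   0.78 -1.51] M [-0.04 -0.09  0.  ] grip 0.202
tool axes of frame x,y,z: [[0.002, 1.0, -0.003], [1.0, -0.002, 0.0], [0.0, -0.003, -1.0]]
```

Smooth so far. There are 10 mm left, so I'll slow down for the last part.

{"op": "step_arm", "data": {"commands": [{"travel": [0, 0, 0.002], "turn": [0, 0, 0]}, {"travel": [0, 0, 0.004], "turn": [0, 0, 0]}, {"travel": [0, 0, 0.006], "turn": [0, 0, 0]}, {"travel": [0, 0, 0.0075], "turn": [0, 0, 0]}, {"travel": [0, 0, 0.0085], "turn": [0, 0, 0]}]}}

```text
time: 14.15
position: [0.4919, -0.0659, 0.0972]
tool_rot: [-2.144, -2.294, 0.002]
ft_force: [-0.4, 0.4, -0.5]
grip_width: 0.2
grip_force: 45.0
```

{"op": "step_arm", "data": {"commands": [{"travel": [0, 0, 0.0003], "turn": [0, 0, 0]}, {"travel": [0, 0, 0.0006], "turn": [0, 0, 0]}, {"travel": [0, 0, 0.0009], "turn": [0, 0, 0]}, {"travel": [0, 0, 0.0012], "turn": [0, 0, 0]}, {"travel": [0, 0, 0.0012], "turn": [0, 0, 0]}]}}

```text
time: 14.65
position: [0.4919, -0.0659, 0.0961]
tool_rot: [-2.144, -2.295, 0.002]
ft_force: [-0.1, -0.5, -1.8]
grip_width: 0.207
grip_force: 45.0
```

```bash
python3 -c "
from h import *
rep()"
```

```text
t 14.65 foot-bore frame mm [  0.37  -0.77 -39.22] low edge [ -9.63  -0.75 -39.2 ] lean x,y 0.1 0.01 F [-0.17 -0.5  -1.84] M [-0.05 -0.12 -0.03] grip 0.207
tool axes of frame x,y,z: [[0.002, 1.0, -0.002], [1.0, -0.002, -0.0], [-0.0, -0.002, -1.0]]
```

{"op": "step_arm", "data": {"commands": [{"travel": [0, 0, 0.0004], "turn": [0, 0, 0]}, {"travel": [0, 0, 0.0008], "turn": [0, 0, 0]}, {"travel": [0, 0, 0.0012], "turn": [0, 0, 0]}, {"travel": [0, 0, 0.0014], "turn": [0, 0, 0]}, {"travel": [0, 0, 0.0014], "turn": [0, 0, 0]}]}}

```text
time: 15.15
position: [0.492, -0.066, 0.0953]
tool_rot: [-2.144, -2.295, 0.003]
ft_force: [-2.3, -0.1, 4.1]
grip_width: 0.202
grip_force: 45.0
```

```bash
python3 -c "
from h import *
rep()"
```

```text
t 15.15 foot-bore frame mm [  0.42  -0.82 -40.05] low edge [ -9.58  -0.8  -40.03] lean x,y 0.11 0.03 F [-2.3   0.05  4.1 ] M [ 0.01  0.42 -0.02] grip 0.202
tool axes of frame x,y,z: [[0.002, 1.0, -0.002], [1.0, -0.002, -0.0], [-0.0, -0.002, -1.0]]
```

{"op": "step_arm", "data": {"commands": [{"travel": [0, -0.0003, 0.0004], "turn": [0, 0, 0]}, {"travel": [0, -0.0003, 0.0004], "turn": [0, 0, 0]}, {"travel": [0, -0.0003, 0.0004], "turn": [0, 0, 0]}]}}

```text
time: 15.45
position: [0.4919, -0.0659, 0.0952]
tool_rot: [-2.145, -2.295, 0.002]
ft_force: [-3.6, 0.6, 7.0]
grip_width: 0.201
grip_force: 45.0
```

```bash
python3 -c "
from h import *
rep()"
```

```text
t 15.45 foot-bore frame mm [  0.43  -0.79 -40.08] low edge [ -9.57  -0.77 -40.07] lean x,y 0.09 0.04 F [-3.57  0.8   7.02] M [ 0.1   0.52 -0.02] grip 0.201
tool axes of frame x,y,z: [[0.002, 1.0, -0.001], [1.0, -0.002, -0.001], [-0.001, -0.001, -1.0]]
```

The collar is on a firm stop. I'll relieve the push and open.

{"op": "step_arm", "data": {"commands": [{"travel": [0, -0.0006, -0.0005], "turn": [0, 0, 0]}, {"travel": [0, -0.0006, -0.0005], "turn": [0, 0, 0]}]}}

```text
time: 15.65
position: [0.4916, -0.066, 0.0952]
tool_rot: [2.145, 2.295, -0.001]
ft_force: [0.1, 0.4, 3.8]
grip_width: 0.204
grip_force: 45.0
```

{"op": "step_arm", "data": {"commands": [{"travel": [0, 0, 0], "turn": [0, 0, 0]}, {"travel": [0, 0, 0], "turn": [0, 0, 0]}, {"travel": [0, 0, 0], "turn": [0, 0, 0]}, {"travel": [0, 0, 0], "turn": [0, 0, 0]}, {"travel": [0, 0, 0], "turn": [0, 0, 0]}], "gripper": 0.6}}

```text
time: 16.15
position: [0.4909, -0.066, 0.0947]
tool_rot: [-2.144, -2.294, 0.002]
ft_force: [0.3, 0.2, 0.7]
grip_width: 0.552
grip_force: 0.0
```

Now I'll retreat straight up. Tool x -0.12 at the end leaves the block visible.

{"op": "step_arm", "data": {"commands": [{"travel": [0, 0, -0.01], "turn": [0, 0, 0]}, {"travel": [0, 0, -0.03], "turn": [0, 0, 0]}, {"travel": [0, 0, -0.06], "turn": [0, 0, 0]}, {"travel": [0, 0, -0.09], "turn": [0, 0, 0]}, {"travel": [0, 0, -0.12], "turn": [0, 0, 0]}]}}

```text
time: 16.65
position: [0.4912, -0.0657, 0.2167]
tool_rot: [-2.144, -2.296, 0.002]
ft_force: [0.8, -0.5, -0.1]
grip_width: 0.597
grip_force: 0.0
```

{"op": "step_arm", "data": {"commands": [{"travel": [-0.03, 0, 0], "turn": [0, 0, 0]}, {"travel": [-0.05, 0, 0], "turn": [0, 0, 0]}, {"travel": [-0.05, 0, 0], "turn": [0, 0, 0]}, {"travel": [-0.05, 0, 0], "turn": [0, 0, 0]}, {"travel": [-0.05, 0, 0], "turn": [0, 0, 0]}]}}

```text
time: 17.15
position: [0.4943, -0.1147, 0.2142]
tool_rot: [-2.142, -2.294, 0.002]
ft_force: [0.2, 0.2, -0.7]
grip_width: 0.595
grip_force: 0.0
```

```bash
python3 -c "
from h import *
st,i=sv('w4');s=ctrl.get_image('scene')[:,:,::-1]
c=cv2.resize(s[150:300,200:420],(480,327));cv2.imwrite('pics/end.png',np.hstack([cv2.resize(i[:300,100:480],(414,327)),c])[:, :800])"
```

```text
(no output)
```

View pics/end.png

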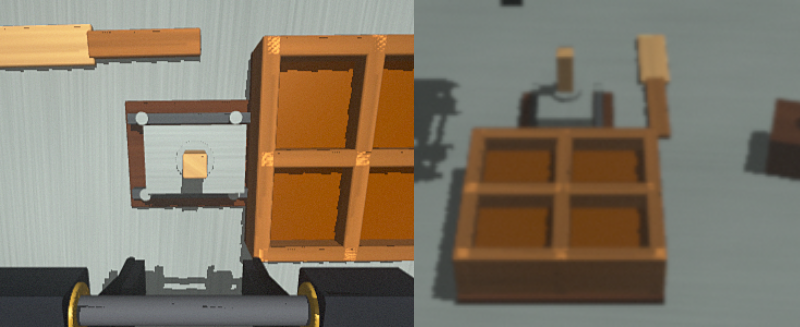

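The pin stands upright with its collar on the block: grip at about (195,165) on the left, (565,70) on the right. The gripper is clear and the scraper is where it was, so I'll hand the job in.

```bash
python3 -c "
from bench import ctrl
print(ctrl.close_job())"
```

```text
the job is handed in; nothing more can be done
None
```

The locking pin is fully home in the lock block with its collar seated on top, put in leaned, then straightened and slid down; I released it, backed the gripper clear and handed the job in at about 17 s.

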